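Level a model railway bridge with a wedge

TASK

The free end of the hinged model railway bridge droops: pick up the beech wedge, enter its thin end between the guide cheeks on the bearing shelf and slide it, lying flat, under the bearing shoe until the bridge's rails are level with the red line on the pillar beside it, then let go. Let the wedge do the lifting, do not jack the bridge well past the line, go gently on the soft plaster and the model, and leave everything else on the board where it is.

Things in the scene. Friction and masses are not known exactly. Their poses are not given: they have to be found in the camera images.
- layout: Fixed part of the model railway that carries the bridge: stone hinge pier and, 250 mm along +x, the bearing shelf. Origin: on the table top, below the bearing's middle. x runs along the bridge from hinge to free end, y across it; the wedge goes in from the +y side towards -y. Plaster and stone are soft: press them, with wedge or fingers, with 30 N at most
- span: Grey-blue girder bridge span, 72 mm wide (deck edges at y = -36, 36 mm), on a brass hinge at x = -250 mm, z = 71 mm of layout. Origin: inside the span, above the bearing's middle, 20 mm below the rail tops; x along the bridge, y across. It swings freely up about the hinge; its free end droops on the hinge's stop, touching nothing else. Let the wedge lift it; fingers may press it with 20 N at most
- rail_end (a point): Rail top at the free end of the span, on its centre line: x = 28 mm, y = 0 of layout, 34 mm above the shoe's lowest point. Drooping, about 82 mm above the table top. To be brought level with mark. Axes as span
- mark (a point): Middle of the red line, 2 mm high, painted round the grey stone pillar (24 mm square, 115 mm tall) beside the free end, at x = 50, y = -50 mm of layout. It is at the rail-top height of the fixed track on the landing beyond: 91 mm above the table top, give or take 2 mm. Axes as layout. The landing's wall and track start at x = 33 mm, y -36 to 36 mm
- wedge_grip (a point): Beech levelling wedge, 150 x 30 mm, 70 g. x points to the toe, y across, z up; underside flat. Toe 5 mm thick; the top rises 1 in 4 to 29 mm over 96 mm; the last 54 mm, the tail, is level. This point: middle of the tail, 123 mm behind the toe, 27 mm before the butt end, 14.5 mm above the underside. Friction holds it where it is left under load
- wedge_toe (a point): The toe of the wedge: middle of its thin end, on the underside. Axes as wedge_grip
- packer: flat plywood packing piece, 62 x 40 x 12 mm, loose on the board: leave alone. Origin: centre of its underside
- shim: thin brown wooden slip, 80 x 32 x 5 mm, too thin for this job: leave alone. Origin: centre of its underside
- truss: black truss bridge model, 190 x 63 x 53 mm, loose: leave alone. Origin: centre of its underside
- tower: grey model bridge tower, 44 x 40 x 82 mm, loose: leave alone. Origin: centre of its underside
- wagon: red-brown model goods wagon, 150 x 64 x 66 mm, loose: leave alone. Origin: centre of its underside
- paint_pot: small paint jar with a green cap, 40 mm across, 45 mm high, loose: leave alone. Origin: centre of its underside
- glue: white glue bottle with a red cap, 38 mm across, 130 mm high, loose: leave alone. Origin: centre of its underside
- filler_knife: filling knife with a black handle lying on the board, loose: leave alone. Origin: on its underside
- bearing_mid (a point): Nominal middle of the bearing shelf's top, 36 mm above layout, same axes. The shelf is a level flat plaster ledge, x -30 to 30, y -75 to 160 mm of this point, the bridge crossing over it. It was built up by hand: the true top is up to 4.5 mm higher or lower than this point, and no reading shows it: find it by touch
- mouth (a point): Nominal middle of the outer end of the guide cheeks, 46 mm towards +y from bearing_mid. Two stone cheeks, 12 mm high on the shelf, 34 mm apart from y = -30 to 30 mm of bearing_mid, flared to 47 mm wide at this point. Glued by hand: their true middle is up to 3 mm to either side in x, no reading shows it; a wedge that is free to shift sideways finds its way between them
- shoe (a point): Lowest point, mid-length, of the bearing shoe that the wedge lifts: a steel bar, radius 6 mm, 36 mm long along x, under the span at x = 0, y = 20 mm of layout (an equal one at y = -20 mm). Drooping, it is 49 mm above the table top; it weighs 3 to 7 N on the wedge. 1 mm of lift here raises rail_end by 1.1 mm
Not all that is in view belongs to the job. Several things look just like the part that bears wedge_grip: the one meant starts farthest to the robot's left.

How it is judged:
By the outcome, as a careful person would: the job done as asked, in the order asked, and still so for the second after the job is handed in, with the robot touching nothing.
It also fails if it takes over 58 s, if anything falls off the work surface, if the arm or the gripper's body presses on something with over 40 N, if the wrist force passes 120 N, or if a joint passes its speed limit or range.

ROBOT

A 6-joint arm with a two-finger parallel gripper is mounted at the origin on the work surface. World frame = base frame: x ahead of the robot, y to its left, z up, the work surface at z = 0. Lengths are in m, angles in degrees, forces in N, time in s.
With the tool pointing down it reaches from about 0.325 to 0.85 m from the base axis. Payload 15.5 kg.
Tool frame: the origin (TCP) lies at the very end of the fingers, on their centre line; the grasp point (between the pads) lies arm.grip_depth behind it (arm.grip_depth is the distance from the TCP to the grasp point, in m); z points along the fingers, y is the direction in which the jaws open and shut (so a half turn about z gives the same grasp; the last joint's range is limited). The gripper opens to 91 mm and grips with 3 to 60 N. Pads are 32 mm wide; open, the fingers measure 118 mm over their backs; the gripper's body (76 mm by 178 mm) begins 60 mm behind the grasp point.
Start: joints at [-80.873, 28.281, 77.091, -0, 74.628, -5.472], TCP at [0.158, -0.605, 0.214] pointing down, gripper open.
Joint ranges: [-166.48, 166.48], [-47.26, 123.95], [12.59, 153.08], [-70.14, 250.14], [6.76, 159.57], [-176.63, 176.63]. Speed limits (degrees/s): [108.29, 108.29, 147.25, 172.46, 172.46, 172.46].

INTERFACE

Orientations are given as a 3x3 rotation matrix whose columns are the frame's x, y, z axes.
In Python, from rig import arm gives the robot as it stands. Calls block until the motion is done:
- arm.move_to(position, orientation): joint-space move of the TCP to a pose.
- arm.move_l(position, orientation=None, feed=0.15): straight line of the TCP; orientation=None keeps the orientation; feed is the mean speed in m/s.
- arm.move_joints(angles): joint-space move.
- arm.grip(opening): finger opening in m; the grip force is fixed at half the most; returns when the fingers have stopped.
- arm.sleep(seconds).
- arm.solve_ik(position, orientation): joint angles nearest the present ones, or None.
- arm.snapshot(name): name is "scene" or "top" or "wrist"; returns the picture (400x640x3 uint8, red, green, blue); there is no depth.
- arm.get_calibration(name): a dict with "intrinsics" (3x3 intrinsics, pixels), "cam_to_world" (4x4, takes a point from camera to world coordinates). Camera axes: x right, y down, z forward; pixel columns grow to the right and rows downward; lengths in m; the calibration is good to about 2 mm. A picture is of the moment at which its call begins: read the wrist's pose just before it. get_calibration takes no time and is no camera call; for the wrist camera it gives the pose at the moment of the call.
A pose or a line that the arm cannot do raises arm.Unreachable and nothing moves.
- arm.sign_off(): hands the job in, once; it reports no verdict.
Readings, each from a call of its own:
- arm.current_t(): time.
- arm.current_joint_positions(): joint angles.
- arm.current_dq(): joint speeds.
- arm.current_tau(): joint torques, N m.
- arm.current_ee_pos(): TCP position.
- arm.current_tool_rot(): TCP orientation.
- arm.current_force(): force on the tool from outside, world axes, zero at the start.
- arm.current_torque(): the same for the moment, N m.
- arm.current_width(): finger opening in m.
Only numpy, scipy, OpenCV 4.12 (cv2) and the standard library are available. Lean on these libraries where they do the work, as an engineer would, in place of code of your own. Each camera call takes 0.05 s, during which the arm holds its last target.

## Working session

There is one attempt and no reset: what is moved stays moved. The work goes in short steps, each a Python script; the robot and the scene stay as the last script left them, time stands still between calls to the robot, and variables do not carry over. Pictures are saved under pics/ and viewed, and the job is handed in when it is done.

```bash
ls; mkdir -p pics; python3 - <<'E'
from rig import arm
import cv2,numpy as np
for n in ["scene","top","wrist"]:
    im=arm.snapshot(n); cv2.imwrite(f"pics/{n}0.png",im[:,:,::-1])
    c=arm.get_calibration(n); print(n,np.round(c["intrinsics"],1).tolist(),np.round(c["cam_to_world"],3).tolist())
print(arm.grip_depth,arm.current_t(),arm.current_force(),arm.current_width())
E
```

```text
pics
scene [[469.7, 0.0, 326.2], [0.0, 469.7, 203.1], [0.0, 0.0, 1.0]] [[-0.828, 0.365, -0.426, 1.149], [0.56, 0.53, -0.637, 0.944], [-0.007, -0.766, -0.643, 0.992], [0.0, 0.0, 0.0, 1.0]]
top [[477.9, 0.0, 320.4], [0.0, 477.9, 199.9], [0.0, 0.0, 1.0]] [[-0.01, -0.99, 0.142, 0.356], [-1.0, 0.013, 0.017, 0.031], [-0.019, -0.142, -0.99, 1.346], [0.0, 0.0, 0.0, 1.0]]
wrist [[311.0, 0.0, 320.1], [0.0, 311.0, 202.8], [0.0, 0.0, 1.0]] [[0.254, -0.94, -0.227, 0.221], [-0.967, -0.247, -0.057, -0.588], [-0.002, 0.234, -0.972, 0.384], [0.0, 0.0, 0.0, 1.0]]
0.0188 0.15 [-0.00064884 -0.18430052  0.41389434] 0.09120211778646972
```

View pics/scene0.png

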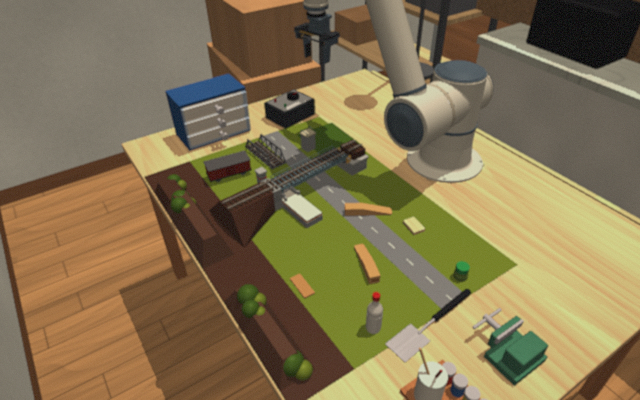

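View pics/top0.png

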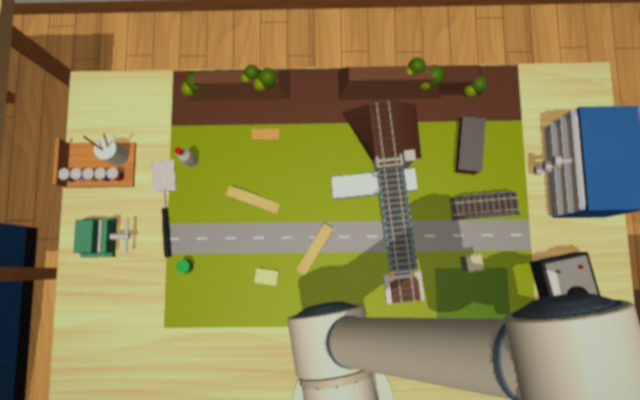

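View pics/wrist0.png

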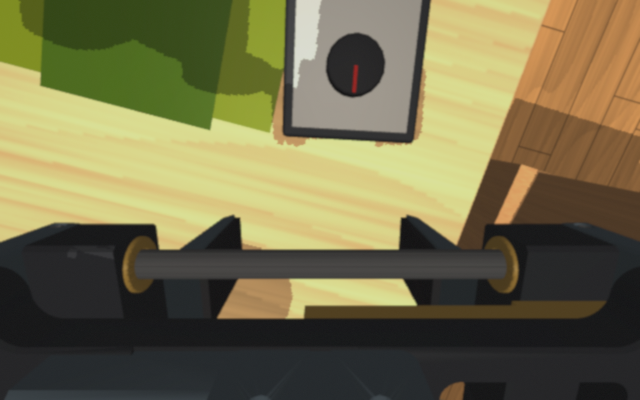

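The wedge candidates in the top view are at about (252,199) and (315,249). The left one at (252,199) is the one meant. The bearing shelf, the white ledge, is at (355,185) and the span runs from (403,288) to (392,160).

```bash
python3 - <<'E'
import cv2
im=cv2.imread("pics/top0.png")
cv2.imwrite("pics/topa.png",cv2.resize(im[170:230,210:300],None,fx=8.8,fy=8.8,interpolation=cv2.INTER_CUBIC))
cv2.imwrite("pics/topb.png",cv2.resize(im[140:310,320:440],None,fx=3.5,fy=3.5,interpolation=cv2.INTER_CUBIC))
im=cv2.imread("pics/scene0.png")
cv2.imwrite("pics/scb.png",cv2.resize(im[130:330,200:440],None,fx=3,fy=3,interpolation=cv2.INTER_CUBIC))
E
```

```text
(no output)
```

View pics/topa.png

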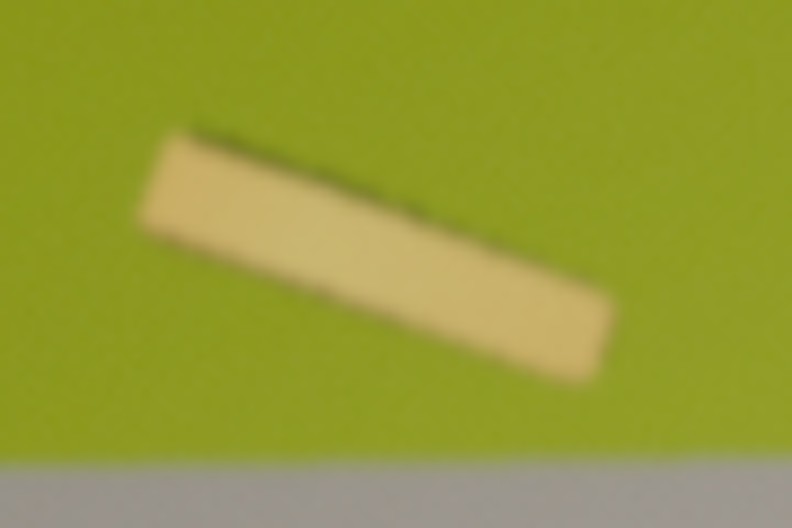

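View pics/topb.png

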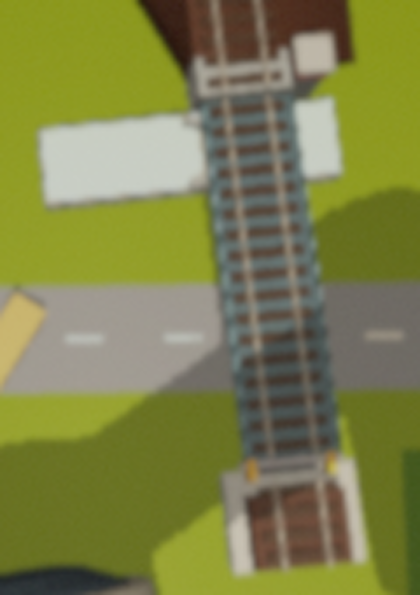

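View pics/scb.png

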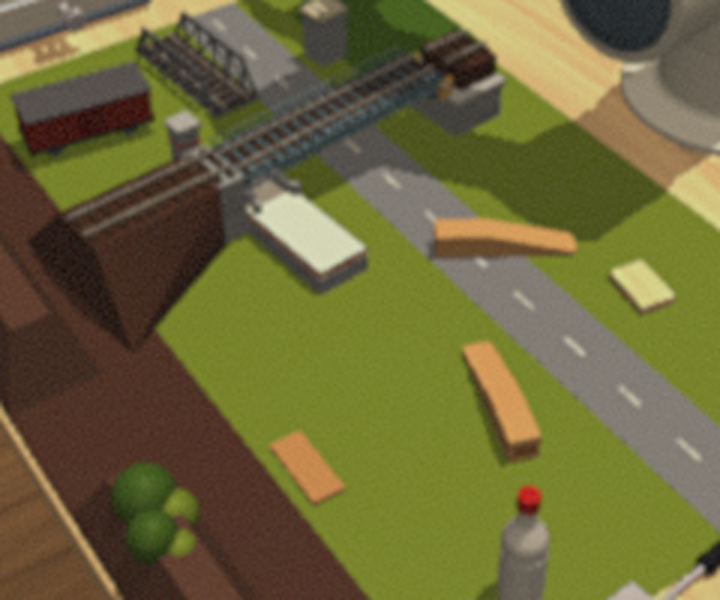

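```bash
cat > h.py <<'E'
import numpy as np
def ray(c,u,v,z):
    K=np.array(c["intrinsics"]);T=np.array(c["cam_to_world"])
    d=T[:3,:3]@np.linalg.solve(K,[u,v,1]);o=T[:3,3]
    return o+d*(z-o[2])/d[2]
def proj(c,p):
    K=np.array(c["intrinsics"]);T=np.array(c["cam_to_world"])
    q=K@(T[:3,:3].T@(np.array(p)-T[:3,3]));return q[:2]/q[2]
def fit2d(A,B):  # B = R A + t
    A=np.array(A,float);B=np.array(B,float)[:,:2];a=A.mean(0);b=B.mean(0)
    H=(A-a).T@(B-b);th=np.arctan2(H[0,1]-H[1,0],H[0,0]+H[1,1])
    R=np.array([[np.cos(th),-np.sin(th)],[np.sin(th),np.cos(th)]]);t=b-R@a
    return np.degrees(th),t,np.linalg.norm(A@R.T+t-B,axis=1)
E
python3 - <<'E'
from rig import arm
from h import *
np.set_printoptions(precision=4,suppress=True)
c=arm.get_calibration("top")
W=[(ray(c,210+u/8.8,170+v/8.8,z)) for u,v,z in [(183,130,.029),(138,225,.029),(617,297,.005),(592,387,.005)]]
A=[(-.15,.015),(-.15,-.015),(0,.015),(0,-.015)]
print(np.array(W)); print("wedge toe",fit2d(A,W))
S=[(ray(c,320+u/3.5,140+v/3.5,.036)) for u,v in [(40,128),(47,208),(333,98),(342,175)]]
print(np.array(S));print("layout",fit2d([(.03,.16),(-.03,.16),(.03,-.075),(-.03,-.075)],S))
th,t,_=fit2d([(.03,.16),(-.03,.16),(.03,-.075),(-.03,-.075)],S)
print("hinge",ray(c,320+292/3.5,140+465/3.5,.09))
p=arm.current_ee_pos();R=np.array(arm.current_tool_rot());T=np.array(arm.get_calibration("wrist")["cam_to_world"])
print(R);print("cam in tool",R.T@(T[:3,3]-p),"\n",R.T@T[:3,:3])
E
```

```text
[[0.5903 0.3049 0.029 ]
 [0.5598 0.3188 0.029 ]
 [0.538  0.1686 0.005 ]
 [0.509  0.1766 0.005 ]]
wedge toe (np.float64(-110.30573307450707), array([0.5232, 0.1719]), array([0.0026, 0.0017, 0.0021, 0.0005]))
[[ 0.6085  0.0223  0.036 ]
 [ 0.544   0.0176  0.036 ]
 [ 0.6296 -0.2112  0.036 ]
 [ 0.5674 -0.2159  0.036 ]]
layout (np.float64(5.36369881782766), array([ 0.5913, -0.1391]), array([0.0023, 0.0025, 0.0014, 0.0013]))
hinge [ 0.3418 -0.1604  0.09  ]
[[ 0.9677  0.2521 -0.0001]
 [ 0.2521 -0.9677  0.0009]
 [ 0.0001 -0.0009 -1.    ]]
cam in tool [ 0.0656 -0.0001 -0.1704] 
 [[ 0.0016 -0.9722 -0.2341]
 [ 1.      0.0019 -0.0008]
 [ 0.0013 -0.2341  0.9722]]
```

```bash
cat >> h.py <<'E'
TH=np.radians(5.36);L0=np.array([.5913,-.1391])
def lay(x,y,z): 
    c,s=np.cos(TH),np.sin(TH); return np.array([L0[0]+c*x-s*y,L0[1]+s*x+c*y,z])
Ttc=np.array([[0,-.9722,-.2341],[1,0,0],[0,-.2341,.9722]]);tc=np.array([.0656,0,-.1704])
def look(C,P,up=(0,0,1),flip=1):
    z=(P-C)/np.linalg.norm(P-C);x=np.cross(z,up);x/=np.linalg.norm(x);x*=flip;y=np.cross(z,x)
    Rc=np.stack([x,y,z],1);Rt=Rc@Ttc.T
    return C-Rt@tc,Rt
E
python3 - <<'E'
from rig import arm
from h import *
np.set_printoptions(precision=3,suppress=True)
for n,(C,P) in {
 "wedge":([.54,.33,.33],[.55,.24,.01]),
 "wedge2":([.5,.42,.33],[.55,.24,.01]),
 "brA":(lay(.0,.28,.30),lay(.02,0,.07)),
 "brB":(lay(.0,.28,.22),lay(.03,0,.09)),
 "brC":(lay(-.05,.24,.18),lay(.03,0,.09)),
 "brD":(lay(.0,.28,.15),lay(.03,0,.09)),
 "brE":(lay(-.1,.28,.2),lay(.03,0,.09)),
 }.items():
  for f in(1,-1):
    p,R=look(np.array(C),np.array(P),flip=f);q=arm.solve_ik(p,R);print(n,f,p,R[:,2],q)
E
```

```text
wedge 1 [0.543 0.304 0.149] [ 0.054 -0.487 -0.872] [  37.405   40.908   70.65   -24.913   85.115 -143.089]
wedge -1 [0.548 0.258 0.162] [ 0.004 -0.039 -0.999] [20.859 30.098 82.808 -2.367 67.678 15.429]
wedge2 1 [0.519 0.352 0.162] [ 0.185 -0.667 -0.722] [  47.709   45.959   66.42   -35.961   93.8   -141.657]
wedge2 -1 [0.53  0.312 0.186] [ 0.077 -0.277 -0.958] [ 33.929  32.516  76.446 -16.288  76.986  22.925]
brA 1 [0.586 0.016 0.167] [ 0.148 -0.888 -0.435] [  26.263   45.943   87.919  -60.17    83.474 -134.002]
brA -1 [ 0.591 -0.013  0.204] [ 0.099 -0.595 -0.797] [ 13.682  30.557  87.655 -39.758  70.27   20.996]
brB 1 [ 0.596 -0.012  0.122] [ 0.195 -0.961 -0.195] None
brB -1 [ 0.6   -0.031  0.166] [ 0.156 -0.769 -0.62 ] [ 18.025  38.767  91.245 -55.663  70.725  36.283]
brC 1 [ 0.585 -0.054  0.097] [ 0.401 -0.91  -0.105] None
brC -1 [ 0.591 -0.068  0.142] [ 0.338 -0.766 -0.546] None
brD 1 [ 0.599 -0.029  0.089] [ 0.199 -0.98   0.026] None
brD -1 [ 0.601 -0.039  0.136] [ 0.179 -0.884 -0.432] [ 21.239  47.805  91.96  -66.015  76.665  49.14 ]
brE 1 [ 0.547 -0.01   0.117] [ 0.501 -0.859 -0.106] None
brE -1 [ 0.556 -0.024  0.162] [ 0.422 -0.723 -0.547] None
```

```bash
python3 - <<'E'
from rig import arm
from h import *
import cv2
np.set_printoptions(precision=4,suppress=True)
p,R=look(np.array([.53,.31,.35]),np.array([.545,.24,.01]),flip=-1);print(p,arm.solve_ik(p,R))
arm.move_to(p,R);arm.sleep(.15)
np.save("cw1.npy",arm.get_calibration("wrist")["cam_to_world"])
im=arm.snapshot("wrist");cv2.imwrite("pics/w1.png",im[:,:,::-1])
print(arm.current_t(),arm.current_force())
E
```

```text
[0.5427 0.2507 0.1778] [18.0976 28.0144 83.9595  1.7699 67.8633  5.3382]
3.625 [ 0.5001  0.2348 -0.5992]
```

View pics/w1.png

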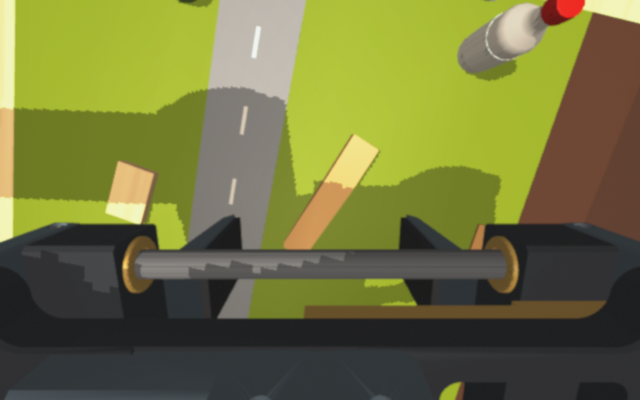

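```bash
python3 - <<'E'
import cv2
im=cv2.imread("pics/w1.png");cv2.imwrite("pics/w1a.png",cv2.resize(im[120:260,260:400],None,fx=4.2,fy=4.2,interpolation=cv2.INTER_CUBIC))
E
```

```text
(no output)
```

View pics/w1a.png

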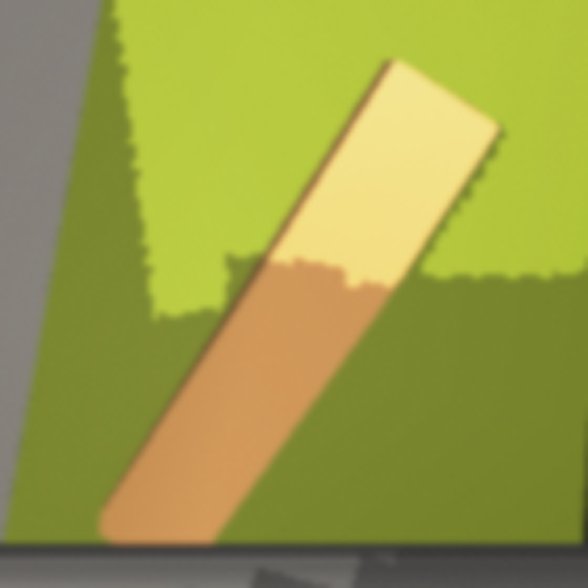

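```bash
python3 - <<'E'
from rig import arm
from h import *
np.set_printoptions(precision=4,suppress=True)
c={"intrinsics":arm.get_calibration("wrist")["intrinsics"],"cam_to_world":np.load("cw1.npy")}
f=lambda u,v,z:ray(c,260+u/4.2,120+v/4.2,z)
a,b=f(393,60,.029),f(501,127,.029);l,r=f(310,195,.029),f(418,255,.029)
print(a,b,np.linalg.norm(a-b)*1e3,"butt mid",(a+b)/2)
for s,e in((a,l),(b,r)): d=e-s;print(np.degrees(np.arctan2(d[1],d[0])),np.linalg.norm(d))
# toe-side left corner visible at crop (105,510), z~.006
print("toe-ish",f(103,515,.005), f(393,60,.029))
E
```

```text
[0.5626 0.32   0.029 ] [0.5919 0.3101 0.029 ] 30.92276292220947 butt mid [0.5773 0.3151 0.029 ]
-109.12590022318841 0.03781051192274607
-109.57087925253285 0.03673784994972892
toe-ish [0.515 0.184 0.005] [0.5626 0.32   0.029 ]
```

```bash
cat >> h.py <<'E'
def wrot(yaw,flip=1,tilt=0):  # yaw of wedge x axis (deg); flip=1: tool x along wedge x; tilt: lean body back (deg)
    a=np.radians(yaw);wx=np.array([np.cos(a),np.sin(a),0]);t=np.radians(tilt)
    z=np.array([0,0,-1.])*np.cos(t)+wx*np.sin(t)
    y=np.cross([0,0,-1.],wx)*flip
    x=np.cross(y,z)
    return np.stack([x,y,z],1)
E
python3 - <<'E'
from rig import arm
from h import *
np.set_printoptions(precision=3,suppress=True)
yl=-84.64
for f in(1,-1):
  for n,p,y in [("g",[.568,.2885,.0035],-109.4),("gh",[.568,.2885,.1],-109.4),("pre",lay(0,.21,.1),yl),("in",lay(0,.21,.04),yl),("mid",lay(0,.14,.04),yl),("fin",lay(0,.08,.04),yl)]:
    print(f,n,arm.solve_ik(np.array(p),wrot(y,f)))
p,R=look(lay(.02,.27,.145),lay(.035,0,.092),flip=-1);q=arm.solve_ik(p,R);print(p,R[:,2],q)
p,R=look(lay(.03,.27,.13),lay(.035,0,.092),flip=-1);q=arm.solve_ik(p,R);print(p,R[:,2],q)
E
```

```text
1 g [  21.559   43.425   85.662   -0.      50.913 -139.041]
1 gh [  21.559   36.112   82.192   -0.      61.695 -139.041]
1 pre [  1.039  32.04   91.316  -0.     56.644 175.679]
1 in [  1.039  36.998  93.842  -0.     49.16  175.679]
1 mid [ -5.888  37.123  93.508  -0.     49.369 168.752]
1 fin [-11.643  37.602  92.232  -0.     50.167 162.997]
-1 g [21.559 43.425 85.662 -0.    50.913 40.959]
-1 gh [21.559 36.112 82.192 -0.    61.695 40.959]
-1 pre [ 1.039 32.04  91.316 -0.    56.644 -4.321]
-1 in [ 1.039 36.998 93.842 -0.    49.16  -4.321]
-1 mid [ -5.888  37.123  93.508  -0.     49.369 -11.248]
-1 fin [-11.643  37.602  92.232  -0.     50.167 -17.003]
[ 0.613 -0.049  0.134] [ 0.135 -0.899 -0.417] [ 19.928  49.4    88.546 -65.166  79.094  48.032]
[ 0.616 -0.049  0.128] [ 0.104 -0.924 -0.367] [ 20.221  52.128  86.027 -65.57   82.784  49.23 ]
```

```bash
python3 - <<'E'
from rig import arm
from h import *
import cv2
p,R=look(lay(.02,.27,.145),lay(.035,0,.092),flip=-1)
arm.move_to(p,R);arm.sleep(.15)
np.save("cw2.npy",arm.get_calibration("wrist")["cam_to_world"])
im=arm.snapshot("wrist");cv2.imwrite("pics/w2.png",im[::-1,::-1,::-1])
print(arm.current_t(),arm.current_force())
E
```

```text
4.9583 [-0.57959191 -0.37201368  0.0969619 ]
```

View pics/w2.png

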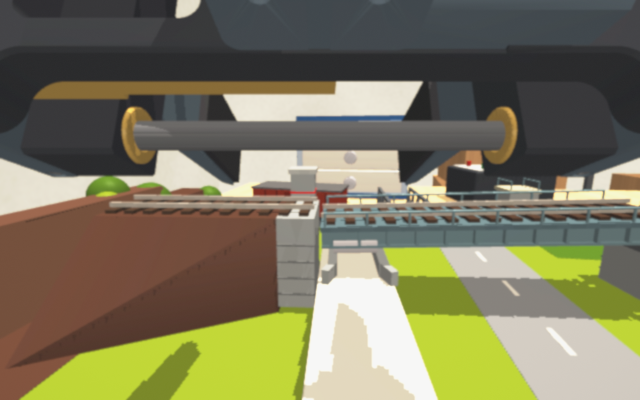

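```bash
python3 - <<'E'
import cv2
im=cv2.imread("pics/w2.png");cv2.imwrite("pics/w2a.png",cv2.resize(im[160:310,250:440],None,fx=4,fy=4,interpolation=cv2.INTER_CUBIC))
E
```

```text
(no output)
```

View pics/w2a.png

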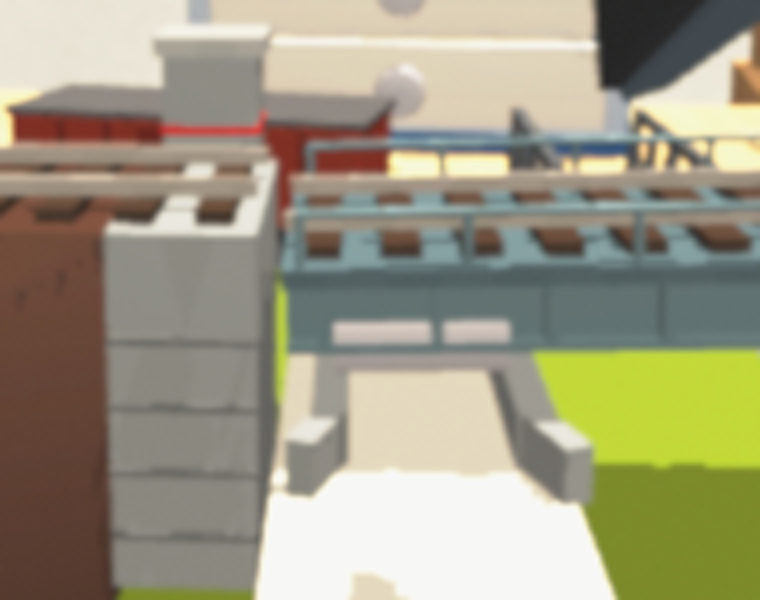

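```bash
cat >> h.py <<'E'
def yplane(c,u,v,yl):
    K=np.array(c["intrinsics"]);T=np.array(c["cam_to_world"])
    d=T[:3,:3]@np.linalg.solve(K,[u,v,1]);o=T[:3,3]
    n=np.array([-np.sin(TH),np.cos(TH)])
    s=(yl-n@(o[:2]-L0))/(n@d[:2]);p=o+s*d
    q=p[:2]-L0;return np.array([np.cos(TH)*q[0]+np.sin(TH)*q[1],n@q,p[2]])
E
python3 - <<'E'
from rig import arm
from h import *
np.set_printoptions(precision=4,suppress=True)
c={"intrinsics":arm.get_calibration("wrist")["intrinsics"],"cam_to_world":np.load("cw2.npy")}
U=lambda u,v:(639-(250+u/4),399-(160+v/4))
for n,u,v,y in [("markL",162,131,-.038),("markR",262,129,-.038),("pillartop",160,50,-.038),
 ("mouth+x",320,490,.046),("mouth-x",563,498,.046),("cheek+top",335,420,.046),("cheek-x top",531,425,.046),
 ("land near rail",255,178,.02),("land far rail",265,148,-.02),("span near",292,211,.02),("span far",293,178,-.02),
 ("wall near corner top",258,235,.036),("wall left bot",110,585,.036),("deck corner",283,272,.036),("rail post top",295,207,.036),
 ("channel inner +x",350,372,.03),("channel inner -x",490,370,.03)]:
    print(n,yplane(c,*U(u,v),y))
print(c["cam_to_world"])
# shelf visible edge bottom (top-surface edges) at z=.036
for n,u,v in[("shelf +x edge",257,598),("shelf -x",615,598),("shelf +x b",272,500),("shelf -x b",587,510)]:
    p=ray(c,*U(u,v),.036)[:2]-L0;print(n,np.cos(TH)*p[0]+np.sin(TH)*p[1],-np.sin(TH)*p[0]+np.cos(TH)*p[1])
E
```

```text
markL [ 0.0668 -0.038   0.0877]
markR [ 0.0414 -0.038   0.0885]
pillartop [ 0.067  -0.038   0.1084]
mouth+x [0.0245 0.046  0.0327]
mouth-x [-0.0223  0.046   0.0323]
cheek+top [0.0217 0.046  0.0473]
cheek-x top [-0.0156  0.046   0.0472]
land near rail [0.0389 0.02   0.0889]
land far rail [ 0.0394 -0.02    0.0872]
span near [0.0312 0.02   0.082 ]
span far [ 0.0327 -0.02    0.0799]
wall near corner top [0.0372 0.036  0.0811]
wall left bot [0.0684 0.036  0.005 ]
deck corner [0.0323 0.036  0.0737]
rail post top [0.0299 0.036  0.0869]
channel inner +x [0.0189 0.03   0.0508]
channel inner -x [-0.0094  0.03    0.0519]
[[ 0.9887  0.0284  0.1469  0.5863]
 [ 0.1496 -0.1928 -0.9698  0.1322]
 [ 0.0008  0.9808 -0.1949  0.1458]
 [ 0.      0.      0.      1.    ]]
shelf +x edge 0.033664424416565156 0.0900820417536665
shelf -x -0.023456518084399542 0.08691731866875574
shelf +x b 0.03323702151982299 0.05701480013182258
shelf -x b -0.02447555384146384 0.05768597246610489
```

```bash
cat > fit.py <<'E'
from rig import arm
from h import *
from scipy.optimize import least_squares
from scipy.spatial.transform import Rotation as Ro
np.set_printoptions(precision=4,suppress=True)
ct=arm.get_calibration("top")
cw={"intrinsics":arm.get_calibration("wrist")["intrinsics"],"cam_to_world":np.load("cw2.npy")}
U=lambda u,v:np.array((639-(250+u/4),399-(160+v/4)))
V=lambda u,v:np.array((320+u/3.5,140+v/3.5))
def adj(c,t,r):
    T=np.array(c["cam_to_world"]).copy();T[:3,3]+=t;T[:3,:3]=Ro.from_rotvec(r).as_matrix()@T[:3,:3]
    return {"intrinsics":c["intrinsics"],"cam_to_world":T}
def res(p,full=False):
    th,lx,ly,zs,zm=p[0],p[1],p[2],p[3],p[4]
    T=adj(ct,p[5:8],p[8:11]);W=adj(cw,p[11:14],p[14:17])
    L=lambda x,y,z:np.array([lx+np.cos(th)*x-np.sin(th)*y,ly+np.sin(th)*x+np.cos(th)*y,z])
    r=[]
    for u,v,x,y,z in [(40,128,.03,.16,zs),(47,208,-.03,.16,zs),(333,98,.03,-.075,zs),(342,175,-.03,-.075,zs),(314,53,.05,-.05,.115),(292,467,-.25,0,.074)]:
        r+=list((proj(T,L(x,y,z))-V(u,v))/.7)
    for u,v,x,y,z,su,sv in [(162,131,.062,-.038,zm,.5,.4),(262,129,.038,-.038,zm,.5,.4),(258,583,.033,.036,0,.5,.7),(258,235,.033,.036,None,.5,None),(255,30,.037,-.037,.115,None,.7)]:
        e=proj(W,L(x,y,z if z is not None else .082))-U(u,v)
        if su:r.append(e[0]/su)
        if sv:r.append(e[1]/sv)
    for u,v,x in[(257,598,.03),(615,598,-.03),(272,500,.03),(587,510,-.03)]:
        a=proj(W,L(x,.05,zs));b=proj(W,L(x,.1,zs));d=b-a;n=np.array([-d[1],d[0]])/np.linalg.norm(d)
        r.append(n@(U(u,v)-a)/.7)
    if full:return np.array(r),W,T,L
    pr=[(zs-.036)/.003,(zm-.091)/.002]+list(p[5:8]/.002)+list(p[8:11]/.004)+list(p[11:14]/.002)+list(p[14:17]/.006)
    return np.array(r+pr)
s=least_squares(res,np.r_[np.radians(5.36),.5913,-.1391,.036,.091,np.zeros(12)])
if __name__=="__main__":
    J=np.linalg.inv(s.jac.T@s.jac)
    print(np.degrees(s.x[0]),s.x[1:]);print("sd",np.degrees(J[0,0]**.5),np.sqrt(np.diag(J))[1:5]);print(res(s.x,True)[0])
E
python3 fit.py
```

```text
5.55747710425359 [ 0.5958 -0.1502  0.0337  0.0879  0.0007 -0.0015 -0.0006 -0.0072 -0.0025
  0.0003 -0.0007  0.0015  0.0013 -0.0023 -0.001  -0.0045]
sd 0.2841741236762049 [0.0023 0.0025 0.0012 0.0006]
[-0.2441  1.3951  0.2904 -1.0726 -0.3991  0.8018  0.0976 -0.5467  0.5318
  0.8123  0.4112 -1.6088 -2.3631  1.0191  2.3157 -0.6517 -1.2594 -1.4199
 -0.5083  0.9265 -0.4185  1.1159 -1.6627 -1.3507]
```

```bash
sed -i 's/(258,583,.033,.036,0,.5,.7),//' fit.py; python3 fit.py
```

```text
5.218037763694692 [ 0.5945 -0.1346  0.0325  0.0901  0.0005  0.0005 -0.0008  0.0033 -0.0019
 -0.0005 -0.0005 -0.0005  0.001  -0.0006  0.0005  0.0016]
sd 0.2971503548072296 [0.0023 0.0041 0.0012 0.0007]
[-0.2782  1.1806  0.0967 -1.2926 -0.2015  0.9337  0.1469 -0.3592  0.3985
  0.7656 -0.3936 -1.3704 -1.071   1.0092  1.1232 -0.8964  0.2133 -0.3283
  0.1913  1.1397 -0.3879 -0.6626]
```

```bash
cat > m.py <<'E'
import h
from fit import *
h.TH=s.x[0];h.L0=s.x[1:3];_,W,T,L=res(s.x,True)
from h import yplane
def show(n,u,v,y): print(n,yplane(W,*U(u,v),y))
E
python3 - <<'E'
from m import *
for a in [("mouth+x",320,490,.046),("mouth-x",563,498,.046),("ch far+",350,372,-.03),("ch far-",490,370,-.03),("wallfoot",258,583,.036),
 ("markL",162,131,-.038),("markR",262,129,-.038),("land near",255,178,.02),("land far",265,148,-.02),("span near",292,211,.02),("span far",293,178,-.02),("railpost",295,207,.036),("railing far",310,143,-.036),("shoe",383,340,.02)]: show(*a)
for n,u,v in[("shelf +x edge",257,598),("shelf -x",615,598),("shelf +x b",272,500),("shelf -x b",587,510)]:
    p=ray(W,*U(u,v),.034)[:2]-h.L0;print(n,np.cos(h.TH)*p[0]+np.sin(h.TH)*p[1],-np.sin(h.TH)*p[0]+np.cos(h.TH)*p[1])
E
```

```text
mouth+x [0.0205 0.046  0.0361]
mouth-x [-0.0253  0.046   0.0359]
ch far+ [ 0.0148 -0.03    0.0301]
ch far- [-0.02   -0.03    0.0314]
wallfoot [0.0331 0.036  0.0103]
markL [ 0.0625 -0.038   0.0896]
markR [ 0.0374 -0.038   0.0904]
land near [0.0347 0.02   0.091 ]
land far [ 0.0354 -0.02    0.0892]
span near [0.0272 0.02   0.0842]
span far [ 0.0288 -0.02    0.0821]
railpost [0.0258 0.036  0.0891]
railing far [ 0.0254 -0.036   0.0874]
shoe [0.0082 0.02   0.057 ]
shelf +x edge 0.02989270470685049 0.08046935893445087
shelf -x -0.02882549045234945 0.07691363877068413
shelf +x b 0.02959489399969482 0.046437873231857676
shelf -x b -0.029757564061973295 0.046816564492898935
```

```bash
sed -i 's/^TH=.*/TH=np.radians(5.22);L0=np.array([.5945,-.1346])/' h.py; python3 - <<'E'
from rig import arm
from h import *
import cv2
np.set_printoptions(precision=4,suppress=True)
g=np.array([.568,.2885,.0]);R=wrot(-109.4,-1)
arm.move_to(g+[0,0,.08],R)
arm.move_l(g+[0,0,.012],feed=.1);arm.sleep(.1);print(arm.current_ee_pos(),arm.current_force())
for z in (.007,.0045):
    arm.move_l(g+[0,0,z],feed=.05);print(arm.current_ee_pos(),arm.current_force())
f0=arm.current_force()
arm.grip(0.02);arm.sleep(.1)
print(arm.current_width(),arm.current_ee_pos(),arm.current_force(),arm.current_t())
E
```

```text
[0.5685 0.2887 0.0128] [-0.2673  0.3456  0.4378]
[0.5679 0.2885 0.0069] [ 0.3576 -0.0047 -0.1246]
[0.5679 0.2885 0.0043] [ 0.209  -0.6987 -0.6262]
0.029684135318447585 [0.568  0.2885 0.0045] [-0.0792  0.2255  0.151 ] 8.6833
```

```bash
python3 - <<'E'
from rig import arm
from h import *
import cv2
np.set_printoptions(precision=4,suppress=True)
p=arm.current_ee_pos();arm.move_l(p+[0,0,.1],feed=.15)
R=wrot(-84.78,-1)
arm.move_to(lay(-.0025,.200,.075),R);arm.sleep(.15)
print(arm.current_ee_pos(),arm.current_force(),arm.current_torque(),arm.current_width(),arm.current_t())
np.save("pre.npy",arm.current_ee_pos())
for n in("top","scene"):
    im=arm.snapshot(n);cv2.imwrite(f"pics/{n}3.png",im[:,:,::-1])
a=cv2.imread("pics/top3.png")[130:230,290:440];b=cv2.imread("pics/scene3.png")[150:270,220:370]
cv2.imwrite("pics/t3.png",cv2.resize(a,None,fx=5,fy=5,interpolation=cv2.INTER_CUBIC));cv2.imwrite("pics/s3.png",cv2.resize(b,None,fx=5,fy=5,interpolation=cv2.INTER_CUBIC))
E
```

```text
[0.574  0.0656 0.075 ] [ 1.0432 -0.1121  0.5966] [-0.0085 -0.0941 -0.0294] 0.02977646061634929 10.55
```

View pics/t3.png

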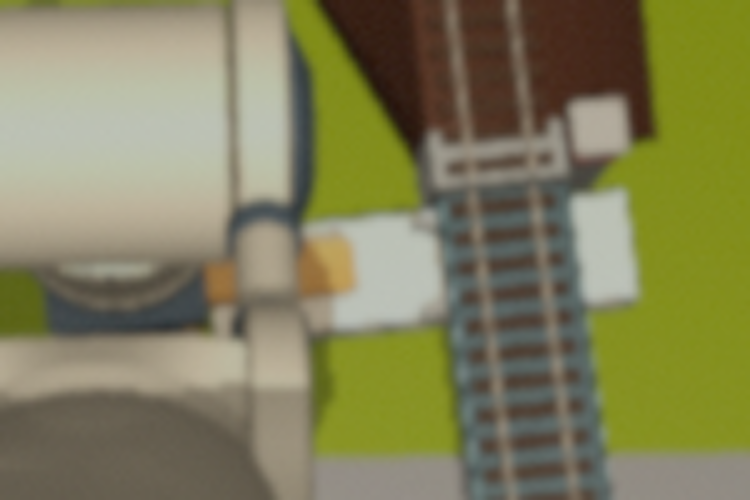

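View pics/s3.png

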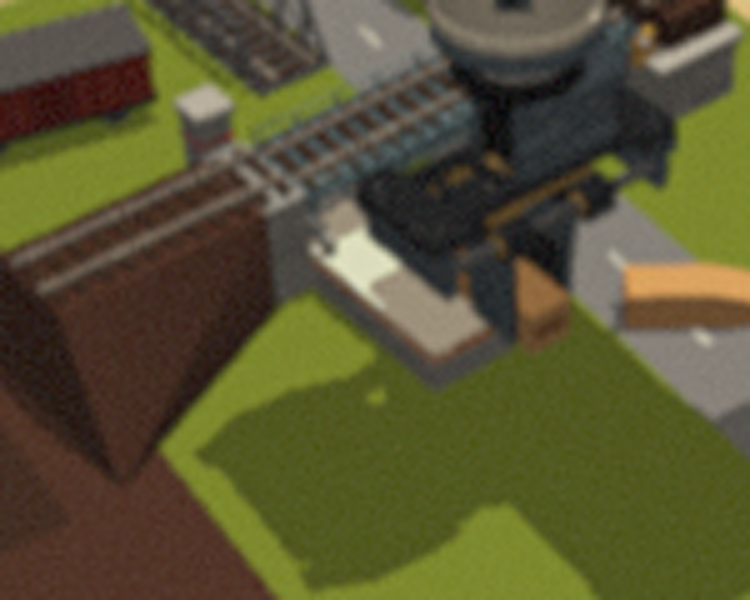

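```bash
python3 - <<'E'
from m import *
import h
for u,v in((354,237),(354,291),(354,264)):
    w=ray(T,290+u/5,130+v/5,.0755);p=w[:2]-h.L0
    print(w,np.cos(h.TH)*p[0]+np.sin(h.TH)*p[1],-np.sin(h.TH)*p[0]+np.cos(h.TH)*p[1])
# cheeks in top view: flare tips approx crop (418,215)-(440,222) & (420,310)-(440,300)
for u,v in((415,218),(420,308)):
    w=ray(T,290+u/5,130+v/5,.048);p=w[:2]-h.L0
    print("cheek outer",np.cos(h.TH)*p[0]+np.sin(h.TH)*p[1],-np.sin(h.TH)*p[0]+np.cos(h.TH)*p[1])
print(h.TH,h.L0)
E
```

```text
[ 0.6003 -0.0522  0.0755] 0.013292688078006099 0.08156181107635395
[ 0.5708 -0.0515  0.0755] -0.01607398528652431 0.0849152786921922
[ 0.5855 -0.0518  0.0755] -0.001414791291443009 0.08324130180939789
cheek outer 0.0254433825659101 0.04465117079112759
cheek outer -0.02480702582437984 0.04781882460272572
0.09107193946987421 [ 0.5945 -0.1346]
```

```bash
python3 - <<'E'
from rig import arm
from h import *
np.set_printoptions(precision=3,suppress=True)
arm.move_l(lay(-.0025,.183,.049),feed=.1);arm.sleep(.15)
fs=np.mean([arm.current_force() for _ in range(5)],0);ts=np.array(arm.current_torque());print("bias",fs,ts)
np.save("bias.npy",fs)
z=.049
while z>.034:
    z-=.0007
    arm.move_l(lay(-.0025,.183,z),feed=.02)
    f=arm.current_force()-fs
    if f[2]>1.8:
        arm.sleep(.05);f=arm.current_force()-fs
        if f[2]>1.8: break
print(z,arm.current_ee_pos(),f,arm.current_torque()-ts,arm.current_t())
E
```

```text
bias [ 0.094 -0.4   -0.857] [-0.005 -0.091  0.021]
0.035700000000000016 [0.575 0.047 0.036] [-2.626  1.027  8.022] [-0.123  0.384 -0.147] 16.0583
```

```bash
python3 - <<'E'
from rig import arm
from h import *
np.set_printoptions(precision=2,suppress=True)
fs=np.load("bias.npy");c,s=np.cos(TH),np.sin(TH)
def F():
    f=np.mean([arm.current_force() for _ in range(2)],0)-fs;return np.array([c*f[0]+s*f[1],-s*f[0]+c*f[1],f[2]])
x,y,z=-.0025,.183,.0364
arm.move_l(lay(x,y,z),feed=.02);arm.sleep(.05);print(F(),arm.current_ee_pos())
log=[]
while y>.106:
    y-=.003
    arm.move_l(lay(x,y,z),feed=.05);f=F()
    if abs(f[0])>1.5: x+=np.clip(f[0]/15000,-.0006,.0006)
    if f[2]>5: z+=.0002
    elif f[2]<.5: z-=.0001
    z=max(z,.0352)
    log.append([y*1e3,x*1e3,z*1e3,*f])
    if abs(f[0])>12 or f[1]>10 or f[2]>15: print("STOP");break
print(np.array(log),arm.current_ee_pos(),arm.current_t())
E
```

```text
[-0.36  0.55  0.04] [0.58 0.05 0.04]
[[180.    -2.5   36.3   -1.17   0.63  -0.27]
 [177.    -2.5   36.2   -0.99   0.61   0.1 ]
 [174.    -2.5   36.2    0.49  -0.01   0.79]
 [171.    -2.5   36.1   -1.25   0.59  -0.36]
 [168.    -2.5   36.1    0.44   0.05   2.53]
 [165.    -2.5   36.1    0.34  -1.55   2.52]
 [162.    -2.5   36.3   -1.15  -2.     5.09]
 [159.    -2.5   36.3   -0.65  -1.01   2.1 ]
 [156.    -2.5   36.3   -1.11  -0.91   1.3 ]
 [153.    -2.5   36.3    0.07   0.27   1.04]
 [150.    -2.5   36.3   -0.39  -1.58   1.78]
 [147.    -2.5   36.3    0.04  -1.21   2.11]
 [144.    -2.5   36.3   -0.8   -1.28   2.3 ]
 [141.    -2.5   36.3   -1.4   -0.98   3.96]
 [138.    -2.5   36.3   -0.95  -2.34   3.55]
 [135.    -2.5   36.5   -0.76  -0.7    5.13]
 [132.    -2.5   36.5   -0.63   0.35   1.01]
 [129.    -2.5   36.5    0.17  -0.08   0.92]
 [126.    -2.5   36.4    0.01  -0.38  -0.33]
 [123.    -2.5   36.4   -0.66   1.     1.88]
 [120.    -2.5   36.4    0.26   0.09   1.73]
 [117.    -2.5   36.4    0.12   0.18   0.98]
 [114.    -2.5   36.4   -0.45  -0.32   1.86]
 [111.    -2.5   36.4   -1.06  -1.05   2.06]
 [108.    -2.5   36.4   -0.31   0.16   1.68]
 [105.    -2.5   36.4   -0.93  -1.07   1.42]] [ 0.58 -0.03  0.04] 22.8583
```

```bash
python3 - <<'E'
from rig import arm
from h import *
import cv2
np.set_printoptions(precision=2,suppress=True)
x=-.0025
arm.grip(.05);t=arm.current_t()
arm.move_l(lay(x,.105,.075),feed=.2)
arm.grip(.012)
arm.move_l(lay(x,.170,.075),feed=.2)
arm.move_l(lay(x,.170,.039),feed=.12);arm.sleep(.1)
fs=np.mean([arm.current_force() for _ in range(4)],0);np.save("bias2.npy",fs)
c,s=np.cos(TH),np.sin(TH)
def F():
    f=np.mean([arm.current_force() for _ in range(2)],0)-fs;return np.array([c*f[0]+s*f[1],-s*f[0]+c*f[1],f[2]])
y=.165;arm.move_l(lay(x,y,.039),feed=.06)
while y>.14:
    y-=.003;arm.move_l(lay(x,y,.039),feed=.05);f=F();print(round(y*1e3),f)
    if f[1]>1:break
print(t,arm.current_t(),arm.current_width())
E
```

```text
162 [ 0.6  -0.9  -0.87]
159 [ 1.11 -0.63 -0.45]
156 [ 0.47 -1.69 -0.25]
153 [ 0.97 -0.43 -1.  ]
150 [ 0.82 -1.41 -0.75]
147 [ 0.75 -0.59 -0.54]
144 [ 0.18 -1.98  0.37]
141 [ 0.25 -1.83 -0.75]
138 [ 1.38 -1.03  0.04]
23.3667 27.9667 0.011660678649060294
```

```bash
cat > push.py <<'E'
from rig import arm
from h import *
import sys
np.set_printoptions(precision=2,suppress=True)
y,end,step=[float(a)/1e3 for a in sys.argv[1:4]];x=-.0025
fs=np.load("bias2.npy");c,s=np.cos(TH),np.sin(TH)
def F():
    f=np.mean([arm.current_force() for _ in range(2)],0)-fs;return np.array([c*f[0]+s*f[1],-s*f[0]+c*f[1],f[2]])
stop=float(sys.argv[4])
while y>end+1e-6:
    y-=step;arm.move_l(lay(x,y,.039),feed=.05);f=F();print(round(y*1e3,1),f)
    if f[1]>stop or abs(f[0])>10:print("STOP");break
print(arm.current_t(),arm.current_ee_pos())
E
python3 push.py 138 122 2 2.5
```

```text
136.0 [1.34 0.46 0.13]
134.0 [0.43 4.91 0.78]
STOP
28.4667 [ 0.58 -0.    0.04]
```

```bash
python3 push.py 134 112 2 20
```

```text
132.0 [0.15 3.4  1.24]
130.0 [-0.02  6.6   1.8 ]
128.0 [-0.17  5.28  1.53]
126.0 [-1.11  5.86  1.02]
124.0 [0.5  6.26 1.98]
122.0 [0.49 6.71 1.73]
120.0 [0.65 6.19 1.46]
118.0 [0.73 6.32 0.85]
116.0 [-0.12  6.52  1.34]
114.0 [-0.11  5.99  1.96]
112.0 [0.72 6.61 0.63]
31.2167 [ 0.58 -0.02  0.04]
```

```bash
cat > view.py <<'E'
from rig import arm
import h,sys,cv2
from h import *
n=sys.argv[1];yb=float(sys.argv[2])/1e3
arm.move_l(lay(-.0025,yb,.039),feed=.1);arm.move_l(lay(-.0025,yb,.12),feed=.25)
h.TH=np.radians(5.36);h.L0=np.array([.5913,-.1391])
p,R=look(h.lay(.02,.27,.145),h.lay(.035,0,.092),flip=-1)
arm.move_to(p,R);arm.sleep(.15)
np.save(n+".npy",arm.get_calibration("wrist")["cam_to_world"])
im=arm.snapshot("wrist")[::-1,::-1,::-1];cv2.imwrite(f"pics/{n}.png",im)
print(np.abs(np.load(n+".npy")-np.load("cw2.npy")).max(),arm.current_t())
cv2.imwrite(f"pics/{n}a.png",cv2.resize(im[160:310,250:440],None,fx=4,fy=4,interpolation=cv2.INTER_CUBIC))
cv2.imwrite(f"pics/{n}b.png",cv2.resize(im[180:240,270:370],None,fx=8,fy=8,interpolation=cv2.INTER_CUBIC))
E
python3 view.py v1 122
```

```text
0.001773304824647215 33.2333
```

View pics/v1a.png

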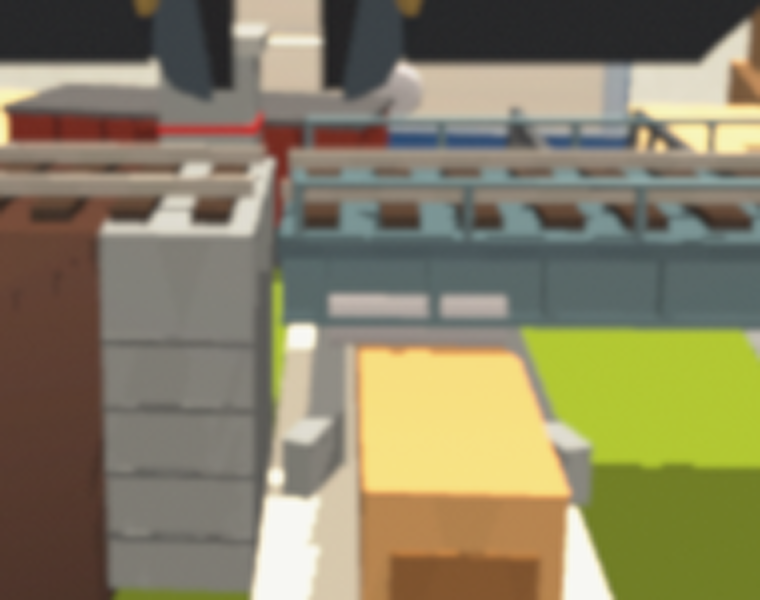

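View pics/v1b.png

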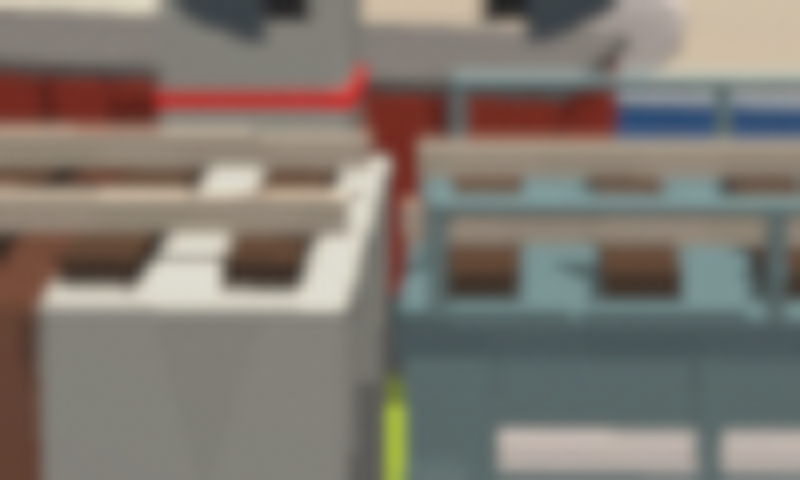

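```bash
cat > prof.py <<'E'
import sys,cv2
from m import *
n=sys.argv[1];im=cv2.imread(f"pics/{n}.png").astype(float)
w=adj({"intrinsics":cw["intrinsics"],"cam_to_world":np.load((n if n!="w2" else "cw2")+".npy")},s.x[11:14],s.x[14:17])
g=im.sum(2)
big=cv2.resize(im[180:225,270:420].astype(np.uint8),None,fx=5,fy=12,interpolation=cv2.INTER_CUBIC)
cv2.imwrite(f"pics/{n}c.png",big)
for name,cols,r0,r1 in [("land",range(292,316,4),192,216),("span",range(324,352,4),192,220)]:
    for u in cols: print(name,u,np.round(g[r0:r1,u]).astype(int).tolist())
E
python3 prof.py v1
```

```text
land 292 [299, 335, 379, 435, 470, 426, 396, 390, 357, 284, 280, 404, 500, 439, 394, 400, 452, 550, 618, 598, 566, 631, 652, 652]
land 296 [299, 335, 381, 434, 469, 423, 396, 399, 439, 520, 591, 610, 556, 446, 404, 413, 467, 567, 625, 591, 543, 603, 627, 631]
land 300 [301, 332, 380, 431, 466, 422, 398, 409, 486, 597, 637, 613, 527, 434, 405, 398, 375, 318, 259, 228, 197, 166, 187, 315]
land 304 [302, 334, 373, 408, 447, 447, 413, 398, 368, 307, 292, 396, 480, 435, 405, 398, 368, 299, 245, 225, 204, 165, 168, 273]
land 308 [304, 337, 375, 408, 448, 450, 418, 401, 364, 295, 283, 396, 483, 432, 394, 388, 361, 312, 312, 373, 433, 473, 523, 577]
land 312 [309, 336, 372, 403, 445, 450, 418, 407, 420, 439, 480, 551, 567, 476, 426, 427, 459, 548, 633, 652, 652, 652, 650, 642]
span 324 [187, 171, 169, 182, 251, 363, 425, 406, 394, 400, 408, 418, 420, 378, 319, 304, 309, 308, 306, 300, 297, 299, 307, 307, 310, 316, 310, 287]
span 328 [254, 247, 249, 262, 309, 391, 438, 419, 402, 376, 320, 311, 369, 377, 336, 361, 392, 379, 322, 254, 230, 213, 177, 159, 193, 287, 347, 306]
span 332 [213, 197, 190, 206, 272, 375, 434, 418, 401, 372, 318, 310, 368, 380, 337, 355, 385, 377, 321, 256, 228, 211, 179, 160, 195, 287, 346, 307]
span 336 [212, 198, 193, 206, 272, 375, 435, 416, 405, 405, 410, 423, 430, 395, 337, 352, 384, 393, 399, 407, 408, 407, 408, 408, 408, 405, 373, 308]
span 340 [202, 177, 172, 194, 265, 372, 428, 409, 395, 400, 415, 429, 433, 396, 337, 352, 384, 395, 405, 412, 388, 362, 396, 418, 420, 414, 382, 318]
span 344 [189, 186, 189, 206, 276, 374, 430, 407, 386, 358, 299, 302, 369, 382, 337, 350, 382, 374, 349, 335, 309, 264, 248, 261, 281, 327, 354, 309]
span 348 [392, 297, 242, 251, 305, 391, 434, 411, 387, 356, 297, 299, 363, 385, 346, 364, 392, 379, 322, 256, 230, 212, 178, 162, 191, 282, 344, 307]
```

View pics/v1c.png

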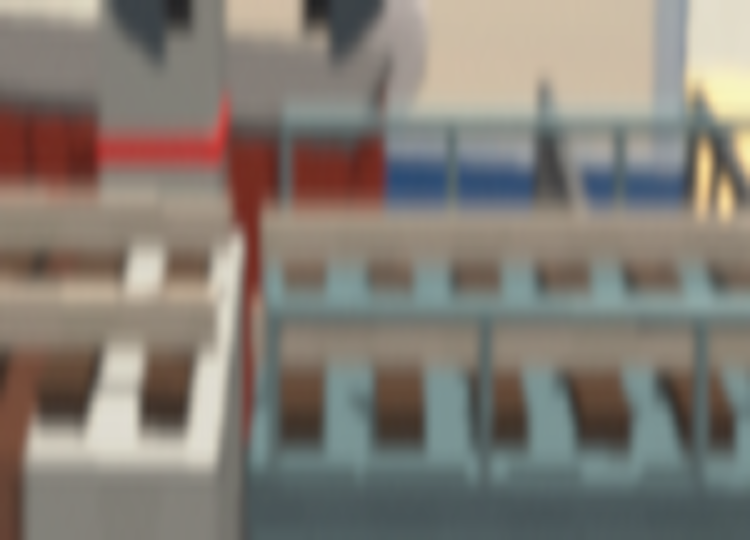

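```bash
python3 - <<'E'
from rig import arm
from h import *
arm.move_to(lay(-.0025,.128,.12),wrot(-84.78,-1))
arm.move_l(lay(-.0025,.128,.039),feed=.15);arm.move_l(lay(-.0025,.114,.039),feed=.06);print(arm.current_t())
E
python3 push.py 114 108.5 1.834 20; python3 view.py v2 122; python3 prof.py v2
```

```text
35.4
112.2 [ 0.42 -1.58 -0.33]
110.3 [0.89 4.62 2.52]
108.5 [0.53 7.83 3.29]
36.15 [ 0.58 -0.03  0.04]
0.0017781013966675918 38.2
land 292 [300, 333, 378, 431, 468, 425, 396, 390, 355, 284, 279, 405, 496, 436, 392, 396, 450, 547, 617, 595, 564, 629, 651, 648]
land 296 [300, 332, 379, 432, 468, 423, 394, 396, 437, 517, 588, 608, 551, 445, 403, 409, 465, 565, 622, 586, 539, 600, 624, 629]
land 300 [301, 333, 378, 428, 462, 422, 394, 408, 483, 594, 635, 610, 524, 432, 402, 398, 372, 317, 258, 226, 197, 165, 184, 315]
land 304 [302, 333, 372, 404, 447, 444, 411, 394, 369, 309, 287, 380, 462, 427, 403, 397, 366, 300, 244, 224, 202, 162, 166, 273]
land 308 [305, 337, 374, 407, 447, 448, 415, 398, 364, 293, 281, 394, 480, 429, 393, 388, 359, 311, 309, 368, 432, 471, 522, 574]
land 312 [308, 335, 371, 402, 444, 447, 415, 406, 420, 462, 511, 556, 564, 473, 425, 427, 457, 545, 632, 649, 651, 649, 648, 640]
span 324 [183, 167, 177, 252, 360, 425, 404, 393, 396, 404, 423, 434, 391, 333, 318, 319, 318, 315, 312, 305, 302, 304, 307, 307, 311, 312, 293, 262]
span 328 [290, 291, 301, 341, 408, 438, 
[... 159 characters left out ...]
 372, 321, 326, 387, 381, 356, 383, 392, 370, 317, 255, 228, 207, 169, 158, 197, 287, 344, 295, 260]
span 336 [208, 198, 207, 271, 374, 433, 413, 403, 403, 412, 436, 452, 403, 353, 379, 388, 391, 397, 405, 405, 407, 406, 404, 408, 405, 371, 297, 260]
span 340 [202, 177, 188, 263, 369, 427, 406, 393, 397, 412, 430, 434, 398, 355, 377, 390, 393, 403, 409, 385, 362, 396, 416, 419, 413, 373, 297, 260]
span 344 [180, 185, 202, 271, 375, 429, 409, 388, 355, 301, 305, 368, 383, 355, 378, 387, 374, 348, 330, 304, 261, 245, 257, 279, 326, 357, 313, 277]
span 348 [419, 297, 251, 303, 391, 432, 409, 387, 355, 296, 308, 376, 388, 337, 349, 387, 377, 321, 253, 230, 211, 178, 161, 198, 287, 344, 305, 275]
```

View pics/v2c.png

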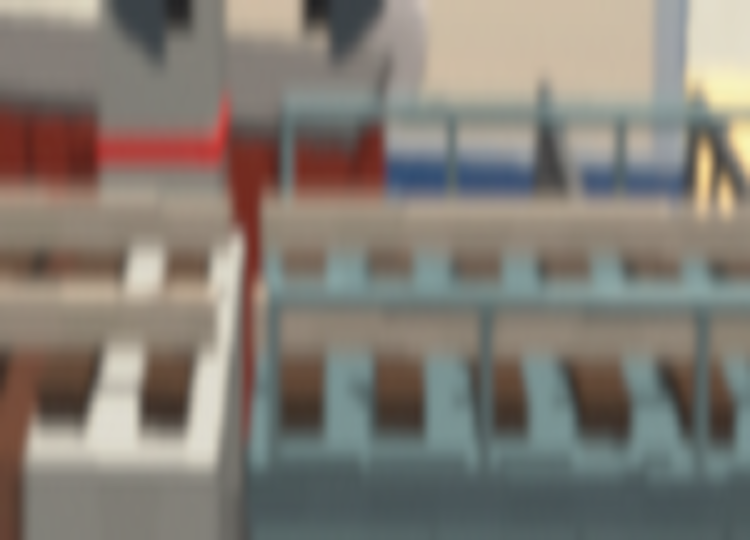

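View pics/v2.png

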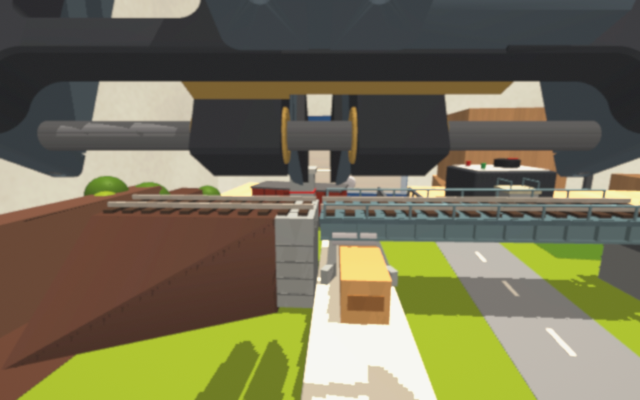

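```bash
python3 - <<'E'
from m import *
w=adj({"intrinsics":cw["intrinsics"],"cam_to_world":np.load("v2.npy")},s.x[11:14],s.x[14:17])
f=lambda x,y,z:np.array([639,399])-proj(w,L(x,y,z))
for y in(-.02,.02):
    for x in(.055,.045,.035,.028,.02,.01,0): print(y,x,f(x,y,.0902))
    print("px/mm",f(.03,y,.0912)-f(.03,y,.0902))
print("mark",f(.05,-.038,.0902), "px/mm",f(.05,-.038,.0912)-f(.05,-.038,.0902))
for z in(.089,.090,.091): print(z,f(.028,-.018,z),f(.028,.018,z))
E
```

```text
-0.02 0.055 [294.6792 195.5594]
-0.02 0.045 [305.2788 195.6915]
-0.02 0.035 [315.9205 195.8241]
-0.02 0.028 [323.3949 195.9173]
-0.02 0.02 [331.9626 196.0241]
-0.02 0.01 [342.7106 196.158 ]
-0.02 0 [353.5017 196.2925]
px/mm [ 0.0027 -1.0504]
0.02 0.055 [288.0141 204.99  ]
0.02 0.045 [300.2435 205.1642]
0.02 0.035 [312.529  205.3392]
0.02 0.028 [321.1624 205.4622]
0.02 0.02 [331.0633 205.6032]
0.02 0.01 [343.4908 205.7803]
0.02 0 [355.9758 205.9581]
px/mm [ 0.0011 -1.2067]
mark [302.1239 192.1527] px/mm [-0.0095 -0.9889]
0.089 [323.2928 197.6003] [321.2867 206.3504]
0.09 [323.2968 196.5444] [321.2898 205.1543]
0.091 [323.3009 195.487 ] [321.2929 203.9564]
```

```bash
python3 - <<'E'
from m import *
import cv2
im=cv2.imread("pics/v2.png").astype(float)
r=(im[185:200,292:312,2]-im[185:200,292:312,1]).mean(1).clip(20)-20
row=(np.arange(185,200)*r).sum()/r.sum();print(row,r.round())
w=adj({"intrinsics":cw["intrinsics"],"cam_to_world":np.load("v2.npy")},s.x[11:14],s.x[14:17])
from h import yplane;import h;h.TH=s.x[0];h.L0=s.x[1:3]
print("mark",yplane(w,639-302,399-row,-.038),"span far rail top",[yplane(w,639-326,399-196.3,y)[2] for y in(-.016,-.020,-.024)],[yplane(w,639-323,399-205,y)[2] for y in(.016,.020,.024)])
from rig import arm
im=arm.snapshot("top");cv2.imwrite("pics/top9.png",im[:,:,::-1]);print(arm.current_t(),arm.current_force())
E
```

```text
191.99702528507686 [ 0.  0.  0.  0.  0.  3. 50. 92. 56.  0.  0.  0.  0.  0.  0.]
mark [ 0.0501 -0.038   0.0904] span far rail top [np.float64(0.09065995694455255), np.float64(0.08986656407364296), np.float64(0.08907317120273336)] [np.float64(0.08969361253115993), np.float64(0.09060456438464509), np.float64(0.09151551623813026)]
38.25 [-0.861   0.0655  0.9076]
```

View pics/top9.png

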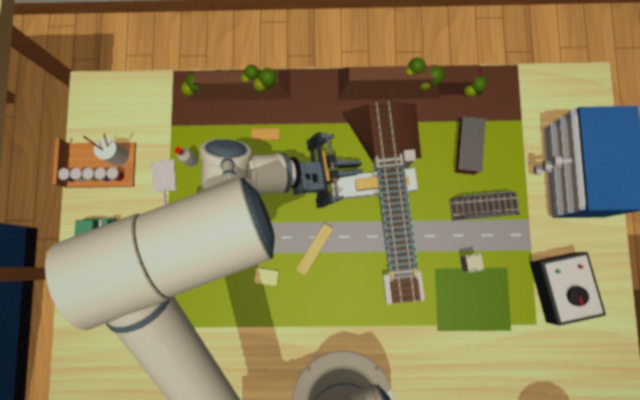

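```bash
python3 -c "
from rig import arm
arm.sign_off();print(arm.current_t())"
```

```text
the job is handed in; nothing more can be done
the job is handed in; nothing more can be done
```

The wedge is under the bearing shoe, the rails are level with the red line as near as I can measure, and the job is handed in at about 38 s of the 58 s.

**What I did:** I took the leftmost wedge by its tail and felt for the shelf top, which is about 32 mm above the table, roughly 4 mm below nominal. I slid the toe flat between the cheeks and then let go. With nearly closed fingers I pushed the butt end, so the wedge alone lifted the span. I stopped once to look, then pushed the last few millimetres.

**Last checks:**
- **Level:** the wrist picture puts the red line at 90.4 mm and the mean span rail top at 90.2 mm. The rails line up with the landing track to about 0.3 mm, if anything slightly low. Single rail readings depend on a rail gauge I estimated, and vary by about ±1 mm.
- **Forces:** I read about 8 N at most at the shelf touch, up to about 8 N while pushing, and under 2 N sideways.
- **Touching nothing:** the wedge is free and the fingers stand clear of it and the bridge.
- **Other things on the board:** those visible in the last top view look unmoved. The arm hid the paint pot and part of the filling knife, so I could not check those two at the end.

**What disagreed:** the foot of the landing wall did not fit my position estimate for the layout (off by about 10 mm), so I left that point out of the fit.

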